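# Tip the draughts counters into a row with the tilting drawing board

## Robot

A 6-joint arm with a two-finger parallel gripper is mounted at the origin on the work surface. World frame = base frame: x ahead of the robot, y to its left, z up, the work surface at z = 0. Lengths are in mm, angles in rad, forces in N, time in s.
With the tool pointing down it reaches from about 275 to 825 mm from the base axis. Payload 5.2 kg.
Tool frame: the origin (TCP) lies at the very end of the fingers, on their centre line; the grasp point (between the pads) lies 19 mm behind it; z points along the fingers, y is the direction in which the jaws open and shut (so a half turn about z gives the same grasp; the last joint's range is limited). The gripper opens to 93 mm and grips with 3 to 60 N. Pads are 15 mm wide; open, the fingers measure 128 mm over their backs; the gripper's body (75 mm by 188 mm) begins 65 mm behind the grasp point.
Start: joints at [-1.527, 0.259, 1.535, -0, 1.348, -0.203], TCP at [134.387, -533.334, 218.653] pointing down, gripper open.
Joint ranges: [-3.14, 3.14], [-0.91, 2.08], [0.19, 2.58], [-1.22, 4.36], [0.22, 2.71], [-3.12, 3.12]. Speed limits (rad/s): [2.57, 2.57, 3.14, 3.14, 3.14, 3.14].

## Interface

Orientations are given as [roll, pitch, yaw] about the fixed x, y, z axes, in that order (R = Rz(yaw) Ry(pitch) Rx(roll)).
In Python, from bench import robot gives the robot as it stands. The module is installed in compiled form; this text tells all that it offers. Calls block until the motion is done:
- robot.move_ptp(position, orientation): joint-space move of the TCP to a pose.
- robot.move_linear(position, ori=None, speed=150, f_stop=None): straight line of the TCP; ori=None keeps the orientation; speed is the mean speed in mm/s. With f_stop (N) it stops when the force on the tool has changed by that much, and returns True; else False.
- robot.move_j(angles): joint-space move.
- robot.move_gripper(opening): opening from 0.0 (shut) to 1.0 (fully open); the grip force is fixed at half the most; returns when the fingers have stopped.
- robot.sleep(seconds).
- robot.inverse_kinematics(position, orientation): joint angles nearest the present ones, or None.
- robot.get_image(name): name is "side" or "top"; returns a dict with "img" (420x560x3 uint8, blue, green, red), "fovy" (degrees; the focal length in pixels is half the picture's height over the tangent of half this angle, whatever the lens; pixels are square), "cx", "cy" (the principal point, pixels), "k1" (the pictures are not rectified: a ray, as slopes to the right and down, at radius r is drawn at 1 + k1 r^2 times it, then the intrinsics apply), "eye" and "orientation" of the camera in the world. Camera axes: x right, y down, z forward; pixel columns grow to the right and rows downward; lengths in mm; the calibration is good to about 2 mm. A picture is of the moment at which its call begins. There is no depth.
A pose or a line that the arm cannot do raises robot.MotionError and nothing moves.
- robot.hand_in(): hands the job in, once; it reports no verdict.
Readings, each from a call of its own:
- robot.current_t(): time.
- robot.current_qpos(): joint angles.
- robot.current_joint_vel(): joint speeds.
- robot.current_joint_efforts(): joint torques, N m.
- robot.current_tcp_pos(): TCP position.
- robot.current_eef_rot(): TCP orientation.
- robot.current_contact_force(): force on the tool from outside, world axes, zero at the start.
- robot.current_ft_torque(): the same for the moment, N m.
- robot.current_gripper_width(): opening from 0.0 (shut) to 1.0 (fully open).
Only numpy, scipy, OpenCV 4.12 (cv2) and the standard library are available. Lean on these libraries where they do the work, as an engineer would, in place of code of your own. Each camera call takes 0.05 s, during which the arm holds its last target. There are 200 camera calls.

## Task

Draughts counters lie scattered over the child's tilting drawing board: wind the board up with its yellow ratchet knob, click by click and never steeper than 25 degrees, until all five have slid down by themselves into a single row against the ledge. Then press the knob in to free the pawl and, keeping it pressed while you turn it back, wind the board down flat again with the row still against the ledge, and let the knob spring out. Do not force the knob back against the pawl, touch the counters or push the board by hand, and leave the pencil pot, mug and bucket where they stand.

Things in the scene. Friction and masses are not known exactly. Their poses are not given: they have to be found in the camera images.
- desk: Fixed wooden base of the drawing board, 270 mm (x, to the back) by 470 mm (y, to the left), 35 mm high. Origin: centre of its underside. The board is hinged on its left part. On its right stands the winder console, a pale wedge, blue on top, (y -230 to -100 mm) whose top face slopes 35 degrees toward the front: from x -90, z 35 mm up to x 33, z 121 mm. Behind it is a shelf at z = 35 mm.
- board: The board: light wood panel, x -5 to 245, y -155 to 155 mm, surface at z = 12 mm. Origin: on its hinge line at the front edge, mid-width (x -120, y 80, z 47 mm in the base's frame); x runs up the board away from the hinge, y left, z out of the panel. A ledge 12 mm high runs along the front (low) edge, rails 7 mm high along both sides (inner faces 294 mm apart); the back edge is open.
- ledge (a point): The ledge's inner face at mid-width, at the level of the board's surface; axes as those of the board: x up the board away from the ledge, y to the left, z out of the surface. A counter that touches the ledge has its centre 17 mm from this face (x = 17 mm).
- board_tilt (a joint): The board's tilt in rad: 0 lying flat, growing as its back edge rises; mechanical end at 0.62; flat, it lies on a rest and the knob turns back no further. Geared to the knob: one ratchet click (30 degrees of knob) makes 4 degrees (0.070 rad) of tilt. Stiff spindle: with no hand on the knob the board stays where it is, even with the pawl freed, so it has to be wound down.
- knob (a point): Yellow round knurled knob on the console's sloping face, 44 mm across, 24 mm high. The point lies on its axis at half height, 38 mm out from the face (x -50, y -165, z 109 mm in the base's frame). z is the axis, outward: it leans 35 degrees from vertical to the front; x and y turn with the knob. Below the grip: 10 mm of neck 22 mm thick, then the ratchet wheel. Grip it at any angle.
- winder (a joint): Angle of the knob in rad: 0 with the board flat, growing as it is turned clockwise, seen from outside looking onto the console, which winds the board up (0.3 N m at most). 12 ratchet teeth: a click every 30 degrees; go 5 degrees past each (35, 65, 95 degrees...) to be sure the pawl has dropped. With the knob out, the pawl blocks turning back. Pressed in, it turns both ways (0.1 N m down).
- knob_press (a joint): How far the knob is pressed in along its axis, in m: 0 out, 0.008 at its stop. The spring gives from about 4 N and takes about 9 N at the stop; the pawl is clear of the wheel from 0.006 on. Let go, the knob springs out and the ratchet holds again; if a tooth comes to lie under the pawl it stays about 5 mm in until a gap comes round. With the board flat it springs fully out.
- pawl: Dark steel pawl, a sprung finger 43 mm long on the uphill side of the steel ratchet wheel (60 mm across, 9 to 16 mm above the console's face). Origin: its pivot, on the face, left of and uphill from the knob, 58 mm from the knob's axis; z outward. Its stud, 16 mm above the face, is the highest thing within 60 mm of the knob's axis; nothing is above the knob. Not built to be forced.
- counter1: Draughts counter, red polished plastic disc 34 mm in diameter, 9 mm high, about 15 g. Origin: centre of its underside, which lies on the board; z up through the disc. How slippery it is on the board is not known beforehand: the five start to slide at somewhere between about 8 and 17 degrees of tilt.
- counter2: Draughts counter, black polished plastic disc 34 mm in diameter, 9 mm high, about 15 g. Origin: centre of its underside, which lies on the board; z up through the disc. How slippery it is on the board is not known beforehand: the five start to slide at somewhere between about 8 and 17 degrees of tilt.
- counter3: Draughts counter, red polished plastic disc 34 mm in diameter, 9 mm high, about 15 g. Origin: centre of its underside, which lies on the board; z up through the disc. How slippery it is on the board is not known beforehand: the five start to slide at somewhere between about 8 and 17 degrees of tilt.
- counter4: Draughts counter, black polished plastic disc 34 mm in diameter, 9 mm high, about 15 g. Origin: centre of its underside, which lies on the board; z up through the disc. How slippery it is on the board is not known beforehand: the five start to slide at somewhere between about 8 and 17 degrees of tilt.
- counter5: Draughts counter, red polished plastic disc 34 mm in diameter, 9 mm high, about 15 g. Origin: centre of its underside, which lies on the board; z up through the disc. How slippery it is on the board is not known beforehand: the five start to slide at somewhere between about 8 and 17 degrees of tilt.
- pencil_pot: Bystander: blue ceramic pot with crayons, 60 mm across, 80 mm high (crayons to 110 mm), on the base's shelf behind the console. Origin: centre of its underside.
- mug: Bystander: cream ceramic mug 82 mm across, 92 mm high, handle to its +y. Origin: centre of its underside.
- bucket: Bystander: small aluminium bucket 116 mm across its rim, 105 mm high. Origin: centre of its underside.

How it is judged:
By the outcome, as a careful person would: the job done as asked, in the order asked, and still so for the second after the job is handed in, with the robot touching nothing.
It also fails if it takes over 51 s, if anything falls off the work surface, if the arm or the gripper's body presses on something with over 40 N, if the wrist force passes 120 N, or if a joint passes its speed limit or range.

## Working session

There is one attempt and no reset: what is moved stays moved. The work goes in short steps, each a Python script; the robot and the scene stay as the last script left them, time stands still between calls to the robot, and variables do not carry over. Pictures are saved under pics/ and viewed, about 8 in all and at most 12, crops included, and the job is handed in when it is done.

```bash
mkdir -p pics; cat > h.py <<'E'
import numpy as np, cv2
from scipy.spatial.transform import Rotation as R
from bench import robot
def cam(n):
    d=robot.get_image(n); return d
def Rc(d):
    o=np.array(d['orientation'],float)
    return R.from_euler('xyz',o).as_matrix() if o.shape==(3,) else o
def ray(d,u,v):
    f=210/np.tan(np.radians(d['fovy'])/2); a=np.array([(u-d['cx'])/f,(v-d['cy'])/f]); s=a.copy()
    for _ in range(30): s=a/(1+d['k1']*(s@s))
    return np.array(d['eye'],float), Rc(d)@np.array([s[0],s[1],1])
def onplane(d,u,v,p,n=(0,0,1)):
    e,r=ray(d,u,v); n=np.array(n,float); return e+r*(n@(np.array(p)-e))/(n@r)
def proj(d,P):
    f=210/np.tan(np.radians(d['fovy'])/2); c=Rc(d).T@(np.array(P,float)-np.array(d['eye'])); s=c[:2]/c[2]
    s=s*(1+d['k1']*(s@s)); return s*f+[d['cx'],d['cy']]
def tri(d1,p1,d2,p2):
    e1,r1=ray(d1,*p1); e2,r2=ray(d2,*p2)
    t=np.linalg.lstsq(np.c_[r1,-r2],e2-e1,rcond=None)[0]
    a,b=e1+r1*t[0],e2+r2*t[1]; return (a+b)/2,np.linalg.norm(a-b)
E
python3 - <<'E'
from h import *
for n in('side','top'):
    d=cam(n); print(n,{k:v for k,v in d.items() if k!='img'}); cv2.imwrite(f'pics/{n}0.png',d['img'])
    h=cv2.cvtColor(d['img'],cv2.COLOR_BGR2HSV)
    for nm,lo,hi in(('yellow',(22,130,90),(34,255,255)),('blue',(95,80,40),(130,255,255))):
        m=cv2.inRange(h,lo,hi); k,l,s,c=cv2.connectedComponentsWithStats(m)
        print(nm,[(s[i].tolist(),c[i].round(1).tolist()) for i in range(1,k) if s[i,4]>60])
E
```

```text
side {'fovy': 50.30307571956713, 'cx': 277.7684508149277, 'cy': 212.2793372309478, 'k1': 0.005025565268314616, 'eye': array([ 429.91420161, -771.30783769,  996.35421694]), 'orientation': array([-2.4529985 , -0.01712364, -0.16297737])}
yellow [([223, 59, 12, 10, 92], [229.0, 63.2]), ([237, 68, 11, 9, 85], [242.2, 71.8]), ([164, 75, 18, 11, 98], [173.2, 81.5]), ([251, 76, 11, 11, 96], [256.2, 81.0]), ([242, 212, 18, 19, 247], [250.3, 221.5]), ([417, 217, 9, 20, 103], [421.0, 226.3]), ([389, 408, 18, 12, 169], [397.2, 414.1])]
blue [([313, 42, 62, 79, 3762], [342.7, 80.6]), ([165, 67, 13, 8, 64], [171.3, 71.1]), ([411, 202, 10, 24, 121], [415.4, 213.3]), ([258, 205, 27, 43, 418], [272.5, 228.7]), ([398, 216, 7, 19, 72], [400.9, 224.5]), ([236, 220, 19, 36, 283], [244.0, 240.1]), ([413, 258, 9, 18, 87], [417.0, 266.5])]
top {'fovy': 57.79856040170843, 'cx': 277.79857768202527, 'cy': 213.8550235785667, 'k1': -0.0011039021451132057, 'eye': array([513.7888088 , -58.29188684, 963.17216886]), 'orientation': array([-3.09131349,  0.02052621, -1.59241909])}
yellow [([482, 134, 32, 15, 399], [498.2, 140.9]), ([0, 198, 11, 16, 142], [4.0, 205.9]), ([281, 234, 21, 20, 327], [290.7, 243.7]), ([550, 305, 10, 14, 108], [555.0, 311.5])]
blue [([0, 24, 103, 113, 7623], [45.2, 82.1]), ([300, 55, 22, 8, 136], [310.3, 58.2]), ([282, 75, 18, 5, 62], [290.4, 76.9]), ([338, 75, 16, 5, 70], [345.5, 77.1]), ([521, 136, 35, 14, 415], [538.0, 142.6]), ([270, 185, 22, 10, 74], [281.0, 190.7]), ([263, 208, 53, 51, 1595], [290.7, 230.3]), ([542, 297, 15, 18, 147], [548.1, 305.0])]
```

View pics/side0.png

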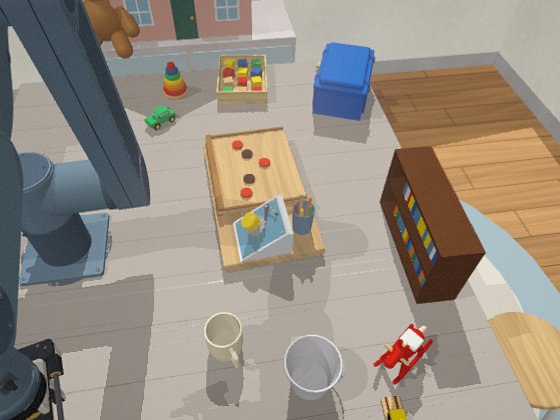

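View pics/top0.png

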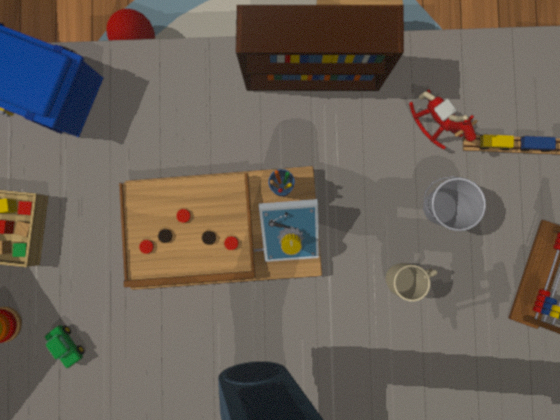

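The top view shows the desk at about (122–320, 168–287) px, the knob at (291, 244), the pot at (281, 183), the mug at (411, 283) and the bucket at (458, 204). The side view shows the knob at (250, 221). Next I'll enlarge the console.

```bash
python3 - <<'E'
from h import *
a=cv2.imread('pics/top0.png')[160:295,240:340]; b=cv2.imread('pics/side0.png')[190:275,210:330]
A=cv2.resize(a,(400,540),interpolation=cv2.INTER_CUBIC); B=cv2.resize(b,None,fx=3.3,fy=3.3,interpolation=cv2.INTER_CUBIC)
o=np.zeros((540,800,3),np.uint8); o[:,:400]=A; o[:B.shape[0],400:400+B.shape[1]]=B[:540]
cv2.imwrite('pics/z.png',o)
E
```

```text
(no output)
```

View pics/z.png

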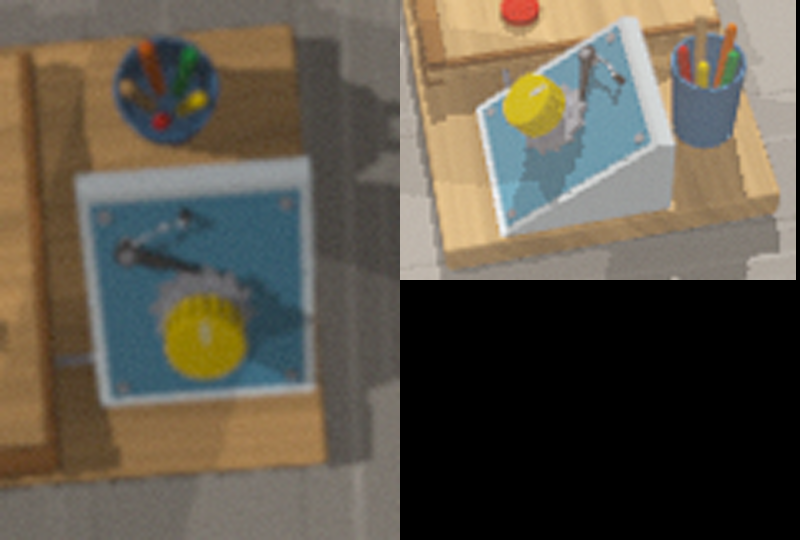

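```bash
python3 - <<'E'
from h import *
from scipy.optimize import least_squares
T,S=cam('top'),cam('side')
K=[(T,(135,-235,35),(313.25,166.25)),(T,(-135,-235,35),(321.5,275.5)),(T,(-90,-100,35),(266,261.2)),(T,(-90,-230,35),(319,257.5)),
(S,(-135,-235,35),(223.6,265.8)),(S,(135,-235,35),(324.5,248.5)),(T,(-50,-165,109),(290.7,243.7)),(S,(-50,-165,109),(250.8,221.7)),(T,(125,235,60),(121.5,181.5)),(T,(-125,235,60),(126,286))]
def W(p,l): return R.from_euler('z',p[2]).apply(l)+[p[0],p[1],0]
f=lambda p:np.concatenate([proj(d,W(p,l))-q for d,l,q in K])
r=least_squares(f,[480,0,0],loss='soft_l1'); print(r.x,np.round(f(r.x).reshape(-1,2),1))
print('knob model',W(r.x,(-50,-165,109)),'tri',tri(T,(290.7,243.7),S,(250.8,221.7)))
np.save('pose.npy',r.x)
print(robot.current_t(),robot.current_contact_force(),robot.current_gripper_width(),robot.current_eef_rot())
# IK over tool yaw, axis
for a in range(0,360,15):
    ax=R.from_euler('z',r.x[2]).apply([-np.sin(np.radians(35)),0,np.cos(np.radians(35))])
    z=-ax; x=np.cross([0,1,0],z); x/=np.linalg.norm(x); M=R.from_matrix(np.c_[x,np.cross(z,x),z])*R.from_euler('z',a,degrees=True)
    q=[robot.inverse_kinematics(list(W(r.x,(-50,-165,109))+ax*h),list(M.as_euler('xyz'))) for h in(-6,90)]
    print(a,[None if i is None else np.round(i,2) for i in q])
E
```

```text
[532.09770034  96.02961311  62.87869594] [[ 1.  -0.9]
 [ 1.   0.4]
 [-0.4 -0.2]
 [ 0.  -0.1]
 [-1.  -0.1]
 [ 0.9 -0.1]
 [ 0.9 -0.1]
 [-0.6 -0.6]
 [-1.1  0.1]
 [-0.6  0. ]]
knob model [489.87879433 -71.13068114 109.        ] tri (array([490.47890159, -69.30257475, 104.03306373]), np.float64(1.999152747253881))
0.2 [-1.26536191 -0.33154593 -0.60359244] 1.0014163612790457 [-3.14049877e+00 -2.50249732e-04  2.46794634e-01]
0 [array([-0.66,  0.05,  2.34,  0.99,  0.46, -3.08]), array([-0.82, -0.24,  2.31,  0.68,  0.77, -2.83])]
15 [array([-0.66,  0.05,  2.34,  0.99,  0.46, -2.82]), array([-0.82, -0.24,  2.31,  0.68,  0.77, -2.57])]
30 [array([-0.66,  0.05,  2.34,  0.99,  0.46, -2.56]), array([-0.82, -0.24,  2.31,  0.68,  0.77, -2.31])]
45 [array([-0.66,  0.05,  2.34,  0.99,  0.46, -2.3 ]), array([-0.82, -0.24,  2.31,  0.68,  0.77, -2.05])]
60 [array([-0.66,  0.05,  2.34,  0.99,  0.46, -2.04]), array([-0.82, -0.24,  2.31,  0.68,  0.77, -1.78])]
75 [array([-0.66,  0.05,  2.34,  0.99,  0.46, -1.77]), array([-0.82, -0.24,  2.31,  0.68,  0.77, -1.52])]
90 [array([-0.66,  0.05,  2.34,  0.99,  0.4
[... 1181 characters left out ...]
1.37]), array([-0.82, -0.24,  2.31,  0.68,  0.77,  1.62])]
270 [array([-0.66,  0.05,  2.34,  0.99,  0.46,  1.63]), array([-0.82, -0.24,  2.31,  0.68,  0.77,  1.88])]
285 [array([-0.66,  0.05,  2.34,  0.99,  0.46,  1.89]), array([-0.82, -0.24,  2.31,  0.68,  0.77,  2.14])]
300 [array([-0.66,  0.05,  2.34,  0.99,  0.46,  2.15]), array([-0.82, -0.24,  2.31,  0.68,  0.77,  2.41])]
315 [array([-0.66,  0.05,  2.34,  0.99,  0.46,  2.42]), array([-0.82, -0.24,  2.31,  0.68,  0.77,  2.67])]
330 [array([-0.66,  0.05,  2.34,  0.99,  0.46,  2.68]), array([-0.82, -0.24,  2.31,  0.68,  0.77,  2.93])]
345 [array([-0.66,  0.05,  2.34,  0.99,  0.46,  2.94]), array([-0.82, -0.24,  2.31,  0.68,  0.77, -3.09])]
```

```bash
cat >> h.py <<'E'
P=np.load('pose.npy'); RB=R.from_euler('z',P[2])
def W(l): return RB.apply(l)+[P[0],P[1],0]
AX=RB.apply([-np.sin(np.radians(35)),0,np.cos(np.radians(35))])
KN=W((-50,-165,109))
_z=-AX; _x=np.cross([0,1,0],_z); _x/=np.linalg.norm(_x)
def ori(a): return list((R.from_matrix(np.c_[_x,np.cross(_z,_x),_z])*R.from_euler('z',a,degrees=True)).as_euler('xyz'))
def tf(): # force/moment in tool axes
    M=R.from_euler('xyz',robot.current_eef_rot()).inv()
    return M.apply(robot.current_contact_force()).round(1),M.apply(robot.current_ft_torque()).round(3)
def turn(d):
    q=np.array(robot.current_qpos(),float); q[5]+=np.radians(d); robot.move_j(list(q))
E
python3 - <<'E'
from h import *
print(P)
robot.move_ptp(list(KN+AX*90),ori(120)); print(robot.current_t(),tf(),robot.current_qpos())
print('hit',robot.move_linear(list(KN+AX*-11),speed=80,f_stop=5)); print(robot.current_t(),tf(),robot.current_tcp_pos(),KN-AX*11)
for n in('side','top'):
    d=cam(n); c=proj(d,KN); u,v=c.astype(int); cv2.imwrite(f'pics/{n}1.png',d['img']); 
    o=cv2.resize(d['img'][max(v-50,0):v+50,u-65:u+65],None,fx=3,fy=3); cv2.imwrite(f'pics/{n}1c.png',o)
a,b=[cv2.imread(f'pics/{n}1c.png') for n in('side','top')]; cv2.imwrite('pics/c1.png',np.hstack([a,b]))
E
```

```text
[532.09770034  96.02961311  62.87869594]
2.175 (array([-1. , -0.4, -0.5]), array([ 0.142, -0.143, -0.048])) [-0.82515665 -0.24234123  2.31275543  0.68078887  0.77098336 -0.73593788]
hit False
3.5917 (array([-0.2,  0.3, -0.1]), array([ 0.195, -0.18 , -0.063])) [496.20709792 -70.94439137 100.20847351] [496.18121424 -70.83524157  99.98932751]
```

View pics/c1.png

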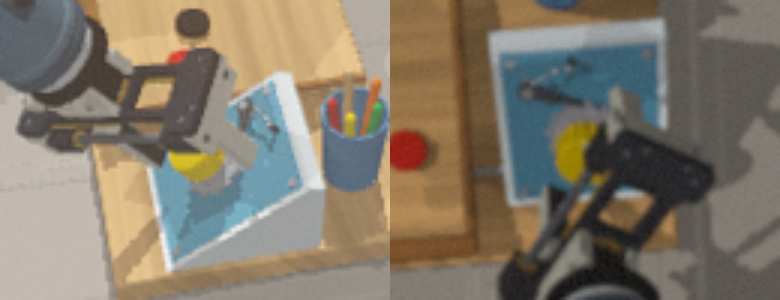

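The fingers straddle the yellow knob in both views (side at about (195, 160), top at about (580, 150) in the crop) and touch nothing. Next I'll close in steps and watch the side force.

```bash
python3 - <<'E'
from h import *
for g in (0.55,0.51):
    robot.move_gripper(g); print(g,robot.current_gripper_width(),*tf(),robot.current_t())
E
```

```text
0.55 0.5502074035281678 [ 0.8 -0.8  0. ] [ 0.17  -0.186 -0.037] 4.5333
0.51 0.5076653273681648 [-0.1  0.8  0.4] [ 0.203 -0.142 -0.005] 4.8583
```

```bash
python3 - <<'E'
from h import *
robot.move_gripper(0.0); print(robot.current_gripper_width(),*tf(),robot.current_t())
f=tf()[0]
if abs(f[1])>4:
    y=R.from_euler('xyz',robot.current_eef_rot()).apply([0,1,0])
    p0=np.array(robot.current_tcp_pos())
    s=np.sign(f[1]); robot.move_linear(list(p0+y*s*0.7),speed=5); print('adj',*tf())
np.save('q0.npy',robot.current_qpos()); print(robot.current_qpos())
E
```

```text
0.4665390607723673 [ 0.  -2.7 -2.3] [ 0.593 -0.231 -0.038] 5.1083
[-0.65709089  0.06042063  2.34010278  1.01327175  0.45293888 -1.01074563]
```

```bash
cat >> h.py <<'E'
def counters(deg,n='top',save=None):
    """counter centres in ledge frame (x up the board, y left), ledge inner face taken at board x=0"""
    d=cam(n)
    if save: cv2.imwrite(save,d['img'])
    B=RB*R.from_euler('y',-deg,degrees=True); o=W((-120,80,47))
    h=cv2.cvtColor(d['img'],cv2.COLOR_BGR2HSV)
    poly=np.array([proj(d,o+B.apply(p)) for p in((0,-145,14),(0,145,14),(240,145,14),(240,-145,14))]).astype(np.int32)
    roi=np.zeros(h.shape[:2],np.uint8); cv2.fillPoly(roi,[poly],255)
    m=cv2.inRange(h,(0,190,100),(6,255,255))|cv2.inRange(h,(174,190,100),(180,255,255))
    k=cv2.inRange(h,(0,0,0),(180,255,62)); out=[]
    for c,mm in(('r',m),('k',k)):
        N,l,s,ce=cv2.connectedComponentsWithStats(mm&roi)
        for i in range(1,N):
            if s[i,4]>50:
                w=onplane(d,*ce[i],o+B.apply([0,0,18.]),B.apply([0,0,1.])); b=B.inv().apply(w-o); out.append((c,int(s[i,4]),b[:2].round(0).tolist()))
    return sorted(out,key=lambda t:t[2][1])
E
python3 - <<'E'
from h import *
print(counters(0))
q0=np.load('q0.npy')
turn(35); print(np.degrees(robot.current_qpos()[5]-q0[5]),*tf(),robot.current_t())
robot.sleep(.3); print(*tf()); print(counters(35*4/30,save='pics/t2.png'))
d=cam('side'); cv2.imwrite('pics/s2.png',d['img'])
E
```

```text
[('r', 133, [80.0, -103.0]), ('k', 125, [97.0, -51.0]), ('r', 135, [153.0, 7.0]), ('k', 129, [108.0, 52.0]), ('r', 138, [86.0, 99.0])]
34.860819175613145 [-2.4 -2.9 -3.5] [ 0.631 -0.694  0.02 ] 5.7917
[-2.3 -3.6 -3.4] [ 0.707 -0.695 -0.049]
[('r', 135, [80.0, -103.0]), ('k', 127, [97.0, -51.0]), ('r', 138, [153.0, 7.0]), ('k', 130, [108.0, 52.0]), ('r', 141, [86.0, 100.0])]
```

```bash
python3 - <<'E'
from h import *
q0=np.load('q0.npy')
for a in (65,95):
    turn(a-np.degrees(robot.current_qpos()[5]-q0[5])); robot.sleep(.8)
    print(a,np.degrees(robot.current_qpos()[5]-q0[5]),*tf(),robot.current_t()); print(counters(a*4/30,save=f'pics/t{a}.png'))
d=cam('side'); cv2.imwrite('pics/s95.png',d['img'])
cv2.imwrite('pics/c95.png',np.hstack([d['img'][100:290,150:350],cv2.imread('pics/t95.png')[120:310,110:340]]).repeat(1,0))
E
```

```text
65 64.80117665854561 [-1.7 -4.2 -3.2] [ 0.587 -0.738 -0.005] 7.5583
[('k', 52, [17.0, -142.0]), ('r', 136, [81.0, -103.0]), ('k', 129, [97.0, -51.0]), ('r', 143, [153.0, 7.0]), ('k', 136, [108.0, 52.0]), ('r', 140, [86.0, 99.0])]
95 94.70286910790178 [-2.6 -3.1 -3.9] [ 0.46  -0.917  0.077] 8.975
[('r', 136, [81.0, -103.0]), ('k', 135, [97.0, -51.0]), ('r', 146, [153.0, 7.0]), ('k', 133, [108.0, 52.0]), ('r', 140, [86.0, 100.0])]
```

View pics/c95.png

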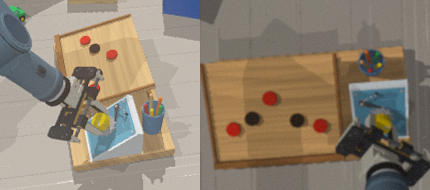

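The board is clearly tilted, with its back edge raised in both views. All five counters are still where they started (crop top view, about (234, 129) to (320, 125)). I'll carry on winding.

```bash
python3 - <<'E'
from h import *
q0=np.load('q0.npy')
for a in (125,155):
    turn(a-np.degrees(robot.current_qpos()[5]-q0[5])); robot.sleep(1.2)
    print(a,np.degrees(robot.current_qpos()[5]-q0[5]),*tf(),robot.current_t()); print(counters(a*4/30,save=f'pics/t{a}.png'))
E
```

```text
125 124.6166108128443 [-4.6 -2.  -2.5] [ 0.213 -0.975  0.107] 10.8417
[('r', 142, [28.0, -103.0]), ('k', 139, [27.0, -51.0]), ('r', 141, [27.0, 6.0]), ('k', 141, [27.0, 52.0]), ('r', 143, [26.0, 99.0])]
155 154.6561062043937 [-6.1 -1.3 -2.7] [-0.026 -1.07   0.094] 12.6583
[('r', 139, [28.0, -103.0]), ('k', 138, [28.0, -51.0]), ('r', 139, [27.0, 7.0]), ('k', 142, [27.0, 52.0]), ('r', 137, [26.0, 99.0])]
```

```bash
python3 - <<'E'
from h import *
z=R.from_euler('xyz',robot.current_eef_rot()).apply([0,0,1]); print(z,-AX)
p0=np.array(robot.current_tcp_pos()); f0=tf()[0]
for s in (3,6,7,8,8.5):
    h=robot.move_linear(list(p0+z*s),speed=15,f_stop=18); p=np.array(robot.current_tcp_pos())
    print(s,h,((p-p0)@z).round(2),tf()[0]-f0,robot.current_t())
    if h: break
d=[cam(n)['img'] for n in('side','top')]
cv2.imwrite('pics/press.png',np.hstack([cv2.resize(d[0][170:270,200:330],None,fx=3,fy=3),cv2.resize(d[1][190:290,230:360],None,fx=3,fy=3)]))
E
```

```text
[ 0.57271695  0.03222559 -0.81911953] [ 0.57294727  0.02685814 -0.81915204]
3 False 3.02 [ 1.8  1.  -0.8] 13.0583
6 False 5.95 [ 1.8  0.9 -4.4] 13.4083
7 False 6.9 [ 1.3  2.1 -4.3] 13.6583
8 False 7.87 [ 0.   1.  -4.2] 13.9083
8.5 False 8.12 [  1.9   2.3 -11.4] 14.1583
```

View pics/press.png

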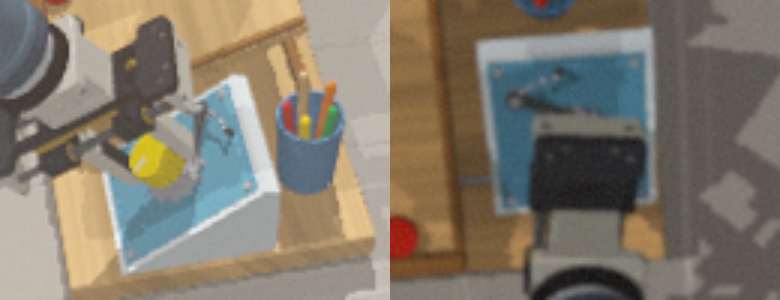

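```bash
python3 - <<'E'
from h import *
for n,ref in(('side','pics/s95.png'),):
    for im in (cv2.imread('pics/side0.png'),cv2.imread(ref),cam(n)['img']):
        m=cv2.inRange(cv2.cvtColor(im,cv2.COLOR_BGR2HSV),(22,130,90),(34,255,255))[200:245,230:275]; v,u=np.nonzero(m)
        print(len(u),u.min()+230,u.max()+230,v.min()+200,v.max()+200)
d=cam('side'); print('expected shift px',proj(d,KN-AX*8)-proj(d,KN))
q0=np.load('q0.npy'); b=np.mean([tf()[1][2] for _ in range(5)])
for i in range(6):
    turn(-1.5); m=np.mean([tf()[1][2] for _ in range(5)]); print(np.degrees(robot.current_qpos()[5]-q0[5]).round(1),round(m-b,3),tf(),robot.current_t())
    if abs(m-b)>0.22: print('STOP'); break
E
```

```text
247 242 259 212 230
238 242 259 212 230
205 243 260 214 231
expected shift px [1.86274013 1.32446347]
150.7 -0.17 (array([-4. ,  1.7, -8. ]), array([-0.516, -0.834, -0.038])) 14.6083
148.8 -0.188 (array([-3.9,  1.1, -7.9]), array([-0.501, -0.818, -0.056])) 14.8583
147.0 -0.182 (array([-3.9,  1.3, -8. ]), array([-0.537, -0.887, -0.05 ])) 15.1083
145.1 -0.226 (array([-4.2,  1. , -8. ]), array([-0.436, -0.794, -0.094])) 15.3583
STOP
```

The knob went in by 8 mm: the force jumped at the stop and the yellow blob moved as expected. It also turned back past the click at about 0.06 N m, so the pawl is free. Next I'll wind down with the press held.

```bash
python3 - <<'E'
from h import *
q0=np.load('q0.npy')
z=R.from_euler('xyz',robot.current_eef_rot()).apply([0,0,1]); p=np.array(robot.current_tcp_pos())+z*0.4
q=robot.inverse_kinematics(list(p),list(robot.current_eef_rot())); q=np.array(q,float)
q[5]=robot.current_qpos()[5]; robot.move_j(list(q)); print(tf())
for a in (120,90,60,30,12,6,3):
    q[5]=q0[5]+np.radians(a); robot.move_j(list(q)); f,m=tf()
    print(a,np.degrees(robot.current_qpos()[5]-q0[5]).round(1),f,m,robot.current_t())
    if f[2]>-5 or abs(m[2])>0.35: print('STOP');break
print(counters(3*4/30,save='pics/td.png'))
E
```

```text
(array([-3.6,  1.6, -8. ]), array([-0.429, -0.861,  0.068]))
120 119.6 [-4.5  0.5 -6.9] [-0.34  -0.933 -0.077] 16.1083
90 89.6 [-4.4  0.5 -7.7] [-0.345 -1.044 -0.131] 16.675
60 59.6 [-4.6  0.6 -8.4] [-0.126 -1.267 -0.133] 17.2417
30 29.6 [-5.5 -0.6 -8.5] [ 0.272 -1.245 -0.2  ] 17.8083
12 11.6 [-4.5 -2.6 -7.9] [ 0.529 -1.08  -0.179] 18.2083
6 5.6 [-3.4 -2.8 -7.9] [ 0.609 -0.977 -0.185] 18.4583
3 2.6 [-5.1 -3.7 -7.8] [ 0.629 -0.95  -0.188] 18.7083
[('r', 143, [28.0, -103.0]), ('k', 131, [27.0, -51.0]), ('r', 140, [27.0, 6.0]), ('k', 136, [26.0, 52.0]), ('r', 146, [26.0, 98.0])]
```

```bash
python3 - <<'E'
from h import *
q0=np.load('q0.npy'); q=np.array(robot.current_qpos(),float)
z=R.from_euler('xyz',robot.current_eef_rot()).apply([0,0,1]); p=np.array(robot.current_tcp_pos())+z*0.3
q=np.array(robot.inverse_kinematics(list(p),list(robot.current_eef_rot())),float)
for a in np.arange(2,-5,-1.):
    q[5]=q0[5]+np.radians(a); robot.move_j(list(q)); robot.sleep(.15); m=np.mean([tf()[1][2] for _ in range(5)])
    print(a,np.degrees(robot.current_qpos()[5]-q0[5]).round(2),tf()[0],m.round(3),robot.current_t())
    if m<-0.33: break
E
```

```text
2.0 1.65 [ 2.4 -4.6 -8.4] -0.068 19.1583
1.0 0.65 [ 1.6 -3.3 -8.1] -0.064 19.5583
0.0 -0.35 [ 1.9 -3.5 -7.5] -0.132 19.9583
-1.0 -1.35 [ 1.5 -2.  -7.8] -0.099 20.3583
-2.0 -2.34 [ 2.  -3.2 -7.9] -0.037 20.7583
-3.0 -3.3 [ 2.8 -4.6 -8.4] 0.43 21.1583
-4.0 -4.26 [ 1.9 -3.7 -8.2] 0.897 21.5583
```

Correction: my torque check had the wrong sign, so I pressed about 1.5° into the flat rest after touching it at about −2.5°. I'll back off to −2.5°, ease the knob out, then release.

```bash
python3 - <<'E'
from h import *
q0=np.load('q0.npy'); q=np.array(robot.current_qpos(),float)
z=R.from_euler('xyz',robot.current_eef_rot()).apply([0,0,1])
q=np.array(robot.inverse_kinematics(list(np.array(robot.current_tcp_pos())+z*.3),list(robot.current_eef_rot())),float)
q[5]=q0[5]+np.radians(-2.2); robot.move_j(list(q)); robot.sleep(.2); print(*tf())
p=np.array(robot.current_tcp_pos())
for s in (3,6,8): robot.move_linear(list(p-z*s),speed=25); print(s,*tf())
robot.move_gripper(0.6); print(robot.current_gripper_width(),*tf())
robot.move_linear(list(p-z*60),speed=80); 
robot.move_linear(list(np.array(robot.current_tcp_pos())+[-60,0,120]),speed=150)
robot.sleep(.5)
print(robot.current_t(),counters(0,save='pics/tf.png'))
d=cam('side')['img']; cv2.imwrite('pics/sf.png',d)
m=cv2.inRange(cv2.cvtColor(d,cv2.COLOR_BGR2HSV),(22,130,90),(34,255,255))[200:245,230:275]; v,u=np.nonzero(m); print(len(u),u.min()+230,u.max()+230,v.min()+200,v.max()+200)
cv2.imwrite('pics/fin.png',np.hstack([cv2.resize(d[115:280,180:340],None,fx=2.4,fy=2.4),cv2.resize(cv2.imread('pics/tf.png')[155:320,110:270+10],None,fx=2.4,fy=2.4)]))
E
```

```text
[ 2.9 -3.3 -9.6] [0.774 0.385 0.11 ]
3 [ 1.8 -3.2 -6.2] [ 0.726  0.455 -0.004]
6 [ 2.5 -2.7 -3.8] [ 0.592  0.466 -0.051]
8 [ 3.2 -3.4 -3.4] [ 0.589  0.394 -0.179]
0.6007995917483716 [ 0.5  0.2 -0. ] [ 0.123 -0.157 -0.002]
25.6083 [('r', 142, [28.0, -103.0]), ('k', 135, [27.0, -52.0]), ('r', 140, [27.0, 6.0]), ('k', 138, [27.0, 52.0]), ('r', 142, [27.0, 98.0])]
246 242 259 212 230
```

View pics/fin.png

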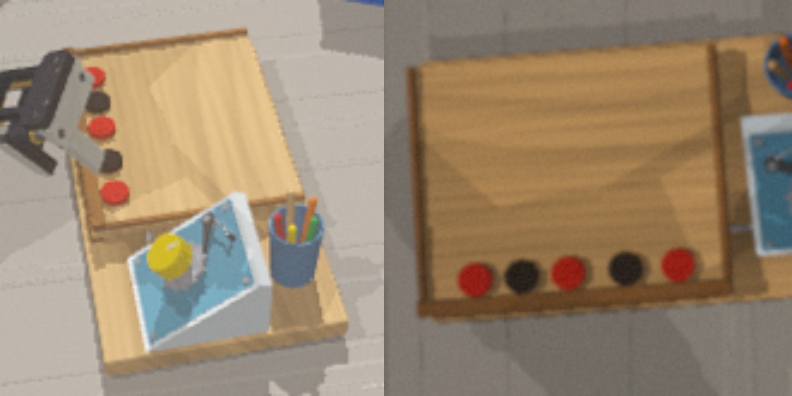

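The five counters sit in a row against the ledge (top crop, about (475–680, 265–280)), and the knob is out, with the same blob as at the start. One last flatness check against the first pictures, then I'll hand in.

```bash
python3 - <<'E'
from h import *
g=lambda p:cv2.cvtColor(cv2.imread(p),cv2.COLOR_BGR2GRAY).astype(np.float32)
def sh(A,B,y0,y1,x0,x1): return np.round(cv2.phaseCorrelate(A[y0:y1,x0:x1],B[y0:y1,x0:x1],cv2.createHanningWindow((x1-x0,y1-y0),cv2.CV_32F)),2).tolist() if 0 else np.round(cv2.phaseCorrelate(A[y0:y1,x0:x1].copy(),B[y0:y1,x0:x1].copy(),cv2.createHanningWindow((x1-x0,y1-y0),cv2.CV_32F))[0],2)
A,B=g('pics/top0.png'),g('pics/tf.png')
print('board back edge',sh(A,B,165,205,110,265),'tilted 4.7deg ref',sh(A,g('pics/t2.png'),165,205,110,265))
print('mug',sh(A,B,255,310,385,445),'bucket',sh(A,B,170,235,420,490),'pot',sh(A,B,165,200,265,300))
A,B=g('pics/side0.png'),g('pics/sf.png'); print('side back right corner',sh(A,B,120,205,270,315),'ref',sh(A,g('pics/s2.png'),120,205,270,315),'pot',sh(A,B,193,235,288,318))
print(robot.current_contact_force(),robot.current_t())
E
```

```text
board back edge [ 0.02 -0.07] tilted 4.7deg ref [-1.1  -0.08]
mug [0.3  0.27] bucket [0.06 0.02] pot [0.13 0.08]
side back right corner [0.49 0.06] ref [-0.   -3.44] pot [-0.08  0.55]
[ 0.10714993  0.15579128 -0.03513222] 25.7083
```

```bash
python3 -c "
from bench import robot
robot.hand_in(); print(robot.current_t())"
```

```text
the job is handed in; nothing more can be done
the job is handed in; nothing more can be done
```

The board is flat again, with all five counters in a single row against the ledge, and the job was handed in at about 26 s.

- **Winding up:** I wound the board up five clicks, to a knob angle of 155° (about 20.7° of tilt). The counters had all slid down by the fourth click, so the fifth was not needed.
- **Winding down:** I pressed the knob in 8 mm and held it there. It turned back past the click at about 0.06 N m, showing the pawl was free. I then wound the board down to its rest, eased the knob out and withdrew.

**Last checks:**
- **Counters:** they measure 27–28 mm along the board from the hinge line, all in line. I did not measure the ledge face itself; contact shows in the pictures.
- **Board:** its back edge is within 0.1 px of the first top picture and about 0.5 px in the side picture. One click of tilt moves them by 1.1 and 3.4 px.
- **Knob:** it is fully out, looking the same as at the start.
- **Pot, mug and bucket:** the pictures show no clear movement; the shifts were up to about 0.55 px, about the noise level.
- **Tool:** it was free of contact at hand-in.

**One slip:** my torque check had the wrong sign. With the knob still pressed, I turned it about 2° too far against the flat rest, reaching about 0.9 N m, then backed off. I saw no damage or movement from it. The pawl was never forced.

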